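# Lay out a strap clamp on the machine table

## Robot

A 6-joint arm with a two-finger parallel gripper is mounted at the origin on the work surface. World frame = base frame: x ahead of the robot, y to its left, z up, the work surface at z = 0. Lengths are in mm, angles in rad, forces in N, time in s.
With the tool pointing down it reaches from about 275 to 1000 mm from the base axis. Payload 8.4 kg.
Tool frame: the origin (TCP) lies at the very end of the fingers, on their centre line; the grasp point (between the pads) lies 19 mm behind it; z points along the fingers, y is the line along which they close (so a half turn about z gives the same grasp; the last joint's range is limited). The gripper opens to 85 mm and grips with 20 to 120 N. Pads are 22 mm wide; open, the fingers measure 114 mm over their backs; the gripper's body (76 mm by 85 mm) begins 54 mm behind the grasp point. The pads swing forward as they close: fully open they stand 13 mm farther back than shut.
Start: joints at [-0.002, 0.353, 1.633, -0, 1.155, -0.002], TCP at [625.002, -0, 231.281] pointing down, gripper open.
Joint ranges: [-2.63, 2.63], [-0.92, 2.1], [0.06, 2.66], [-1.3, 4.44], [0, 2.69], [-3.02, 3.02]. Speed limits (rad/s): [2.22, 2.22, 2.79, 3.14, 3.14, 3.14].

## Interface

Orientations are given as [roll, pitch, yaw] about the fixed x, y, z axes, in that order (R = Rz(yaw) Ry(pitch) Rx(roll)).
In Python, from rig import sensors, grab_frame, camera_params, order gives the robot as it stands. The module is installed in compiled form; this text tells all that it offers.
- The arm moves only by the tool move_arm, never from a script. Its argument "motion" is a list of rows, each a list of 7 numbers: the turn, a rotation vector about the tool's x, y, z in fractions of the full range, 1 being 2 pi rad, then the shift along the tool's x, y, z in parts of the range, where 1.0 means 1 m, then the finger opening in m, from 0 to 0.0854. A call has 1 to 8 rows; each row is the pose to reach, as a shift and turn from the pose commanded when the call began, along the tool's axes at that moment; what a row does not reach only later rows make up. A row lasts 1/8 s, in which the tool goes at most 62.5 mm and 10.7 degrees, less where a joint would pass 70% of its speed; a pose out of reach is approached as far as the arm can. A shift or turn number past 1, either way, is cut back to 1. A call with a gripper value outside its range is refused whole. The fingers move at their own pace and stop on an object; "grip_force" is the grip in N (left out, the last holds). Time passes only in rows, so rows that repeat a pose let the fingers close. It gives the time, the measured TCP pose, the force, the opening and the grip force at its end, in the units of the state.
- sensors.sense(): the state, without advancing time (a new reading comes with each control period).
- grab_frame(name): name is "scene" or "side" or "wrist"; returns (picture, depth): 384x512x3 uint8, red, green, blue; 384x512 float32, mm along the optical axis (not along the pixel's ray), 0 where there is no reading.
- camera_params(name): a dict with "camera_matrix" (3x3 intrinsics, pixels), "world_from_camera" (4x4, takes a point from camera to world coordinates). Camera axes: x right, y down, z forward; pixel columns grow to the right and rows downward; lengths in mm; the calibration is good to about 2 mm. A picture is of the moment at which its call begins: read the wrist's pose just before it. camera_params takes no time and is no camera call; for the wrist camera it gives the pose at the moment of the call.
- order.sign_off(): hands the job in; it is judged then, once.
The state is a dict: "clock": time; "qpos": joint angles; "qvel": joint speeds; "joint_efforts": joint torques, N m; "eef_pos": TCP position; "tcp_rot": TCP orientation; "contact_force": force on the tool from outside, world axes, zero at the start; "wrist_torque": the same for the moment, N m; "opening": opening from 0.0 (shut) to 1.0 (fully open); "grasp_force": force on a finger pad.
Only numpy, scipy, OpenCV 4.12 (cv2) and the standard library are available. Lean on these libraries where they do the work, as an engineer would, in place of code of your own. Each camera call takes 0.05 s, during which the arm holds its last target. There are 200 camera calls.

## Task

Lay out the clamping set-up on the round machine table: stand the round hub in the scribed circle and the square packing block in the scribed square, then lay the slotted strap level across the tops of both, along the line between them with the middle of its slot over the centre hole, and last stand the flanged nut, flange down, on the strap over that hole. Leave the low flat packing, the little vise and the screwdriver where they are.

Things in the scene. Friction and masses are not known exactly. Their poses are not given: they have to be found in the camera images.
- machine_table: Fixed round table, 220 mm across, flat top 20 mm above the desk, any yaw; origin at the underside's centre. On top: black centre hole (18 mm, a mark only) at x=y=0, dark line through it along y; scribed circle, 52 mm across, at x=+42, y=0 mm (for the hub); scribed 48 mm square at x=-42, y=0 (for the packing block); dark end stop 12 x 70 mm, 12 mm high, at x=+90.
- hub: Loose round turned aluminium hub, 32 mm high: 46 mm in diameter up to 24 mm, 40 mm above that, flat top with a black bore mark of 20 mm. Stands upright at the start. Origin at the centre of its underside, z up its axis. About 0.13 kg.
- packing_block: Loose square dark steel packing block, 42 x 42 mm and 32 mm high (as tall as the hub), with one small black hole mark in the middle of its top. Origin at the centre of its underside, x and y along its sides, z up. About 0.4 kg.
- flat_packing: Loose low dark steel packing piece, 62 mm (x) x 26 mm (y), only 16 mm high, two small black hole marks: too low for this job, to be left alone. Origin at the centre of its underside.
- strap: Loose flat steel clamp strap, 130 mm long (x), 32 mm wide (y), 12 mm thick (z), with a lengthwise through slot 57 x 14 mm in its middle. Lies flat. Origin at the centre of its underside. Either end may go either way. About 0.3 kg.
- nut: Loose dark steel flanged hexagon nut, 28 mm high, standing on its round flange (36 mm across, 5 mm thick); hexagon above it 33 mm over corners, 28.6 mm over flats, corners at yaw 0, 60, 120.. degrees in its frame, flats halfway between; black bore mark on top. Origin at the centre of the flange's underside, z up. About 0.12 kg.
- vise: Bystander: little green machine vise, 80 mm (x) x 44 mm (y), 40 mm high, loose, 0.7 kg. To be left alone. Origin under its base's centre.
- screwdriver: Bystander: screwdriver, 180 mm long, lying on the desk beyond the machine table; origin about mid-length, its length along its x. To be left alone.
Mind the look-alikes: they are no part of the job. What is shaped like the nut but red is not meant.

How it is judged:
By the outcome, as a careful person would: the job done as asked, in the order asked, and still so for the second after the job is handed in, with the robot touching nothing.
It also fails if it takes over 104 s, if anything falls off the work surface, if the arm or the gripper's body presses on something with over 40 N, if the wrist force passes 120 N, or if a joint passes its speed limit or range.

## Working session

There is one attempt and no reset: what is moved stays moved. The work goes in short steps, Python scripts to look and compute and a tool call to move; the robot and the scene stay as the last step left them, time stands still between calls to the robot, and variables do not carry over. Pictures are saved under pics/ and viewed, at most 15 in all, crops included, and the job is handed in when it is done.

Besides the shell and the picture viewer there is one more tool, called after "Request:" in YAML: its name, and indented under it one key for each argument. move_arm: Moves the arm, as the interface text tells. Its arguments: {"type":"object","properties":{"motion":{"type":"array","items":{"type":"array","items":{"type":"number"}}},"grip_force":{"type":"number"}},"required":["motion"]}

```bash
mkdir -p pics; ls; python3 - <<'E'
from rig import sensors, grab_frame, camera_params
import cv2,numpy as np
for n in ("scene","side","wrist"):
    p=camera_params(n);im,d=grab_frame(n)
    np.savez(f"pics/{n}0.npz",im=im,d=d,K=p["camera_matrix"],T=p["world_from_camera"])
    cv2.imwrite(f"pics/{n}0.png",im[:,:,::-1])
    print(n,np.round(p["camera_matrix"],1).tolist(),np.round(p["world_from_camera"],3).tolist())
a=[cv2.imread(f"pics/{n}0.png") for n in("scene","side")]
print(sensors.sense())
E
```

```text
pics
scene [[375.9, 0.0, 250.7], [0.0, 375.9, 190.8], [0.0, 0.0, 1.0]] [[-0.753, 0.357, -0.553, 1117.967], [0.658, 0.433, -0.616, 619.247], [0.02, -0.827, -0.561, 610.546], [0.0, 0.0, 0.0, 1.0]]
side [[347.0, 0.0, 250.8], [0.0, 347.0, 193.9], [0.0, 0.0, 1.0]] [[0.972, -0.149, 0.183, 397.986], [-0.235, -0.548, 0.803, -758.434], [-0.019, -0.823, -0.567, 567.696], [0.0, 0.0, 0.0, 1.0]]
wrist [[271.8, 0.0, 253.6], [0.0, 271.8, 194.1], [0.0, 0.0, 1.0]] [[1.0, 0.001, -0.001, 624.837], [0.001, -0.963, -0.27, 68.295], [-0.001, 0.27, -0.963, 373.432], [0.0, 0.0, 0.0, 1.0]]
{'clock': 0.15, 'qpos': array([-2.40415035e-03,  3.53490197e-01,  1.63393377e+00, -3.10421796e-05,
        1.15519877e+00, -2.41691479e-03]), 'qvel': array([-0.00070545, -0.00214822, -0.00400172,  0.00227429, -0.00067399,
        0.00043866]), 'joint_efforts': array([-7.39769093e-04, -6.05638933e+01, -3.42338884e+01, -2.29960733e-05,
        6.16452831e-03, -4.00942213e-05]), 'eef_pos': array([ 6.24653692e+02, -1.14925665e-02,  2.30746069e+02]), 'tcp_rot': array([-3.14056250e+00,  2.58970870e-05,  1.57082165e+00]), 'contact_force': array([ 0.10141642, -0.18416792,  0.01838462]), 'wrist_torque': array([-0.04830588, -0.00909377, -0.00265959]), 'grasp_force': 0.0, 'opening': 1.0019522450326517}
```

View pictures.

View pics/scene0.png

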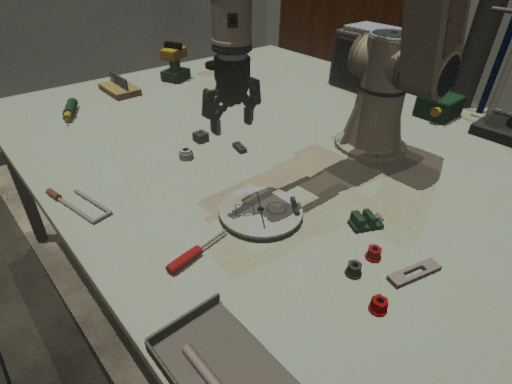

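View pics/side0.png

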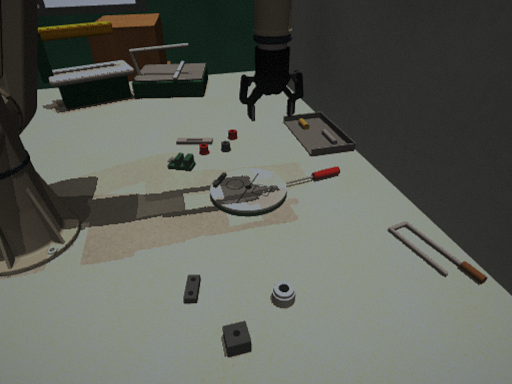

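View pics/wrist0.png

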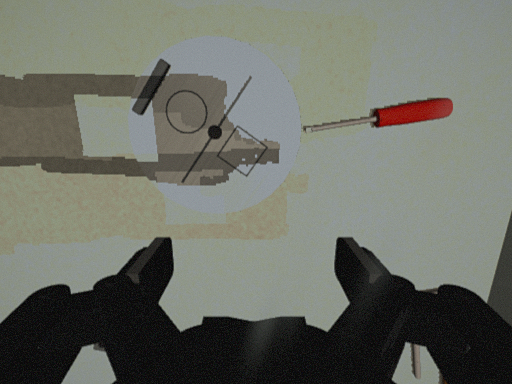

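Scene: hub (186,153), packing block (200,137), low flat packing (239,147; not wanted), dark nut (354,269), red look-alikes (374,253) and (379,304; not wanted), strap (415,272), vise (365,221). Side: hub (284,293), block (237,338), nut (226,146), strap (195,141). Wrist: centre hole (215,132), circle (187,112), square (242,151).

```bash
cat > h.py <<'E'
import numpy as np,cv2
from rig import sensors,grab_frame,camera_params
def load(n):
    z=np.load(f"pics/{n}.npz"); return z["im"],z["d"],z["K"],z["T"]
def snap(n,tag):
    s=sensors.sense(); p=camera_params(n); im,d=grab_frame(n); cv2.imwrite(f"pics/{tag}.png",im[:,:,::-1])
    np.savez(f"pics/{tag}.npz",im=im,d=d,K=p["camera_matrix"],T=p["world_from_camera"]); return s
def ray(c,uv):
    K,T=c[2],c[3]; r=T[:3,:3]@np.linalg.inv(K)@np.array([uv[0],uv[1],1.]); return T[:3,3],r
def plane(c,uv,z):
    o,r=ray(c,uv); return o+r*(z-o[2])/r[2]
def tri(*cu):
    A=np.zeros((3,3));b=np.zeros(3);L=[]
    for c,uv in cu:
        o,r=ray(c,uv);r=r/np.linalg.norm(r);P=np.eye(3)-np.outer(r,r);A+=P;b+=P@o;L.append((o,P))
    x=np.linalg.solve(A,b); return x,[round(float(np.linalg.norm(P@(x-o))),1) for o,P in L]
def pts(c):
    im,d,K,T=c; v,u=np.mgrid[:d.shape[0],:d.shape[1]]
    X=np.stack([(u-K[0,2])/K[0,0]*d,(v-K[1,2])/K[1,1]*d,d],-1); return X@T[:3,:3].T+T[:3,3]
E
python3 - <<'E'
from h import *
np.set_printoptions(precision=1,suppress=True)
S,D,W=load("scene0"),load("side0"),load("wrist0")
for n,a,b in [("hub",(186,153),(284,289)),("block",(200,136),(236,331)),("nut",(354,266),(226,144)),("strap",(415,271),(195,141)),("hole",(261,209),(248,190)),]:
    print(n,*tri((S,a),(D,b)))
print("hole w+s",*tri((W,(215,132)),(S,(261,209))))
for uv in [(215,132),(187,112),(242,151),(250,77),(183,181)]: print(plane(W,uv,20))
# blobs above desk by height, per view
for nm,c in (("scene",S),("side",D)):
    P=pts(c); m=((P[...,2]>8)&(P[...,2]<60)&(c[1]>0)&(P[...,0]>200)&(P[...,0]<950)&(abs(P[...,1])<520)).astype(np.uint8)
    k,l,st,ce=cv2.connectedComponentsWithStats(m)
    for i in range(1,k):
        if 25<st[i,4]<20000:
            q=P[l==i]; print(nm,ce[i],st[i,4],q.min(0),q.max(0),np.median(q,0))
E
```

```text
hub [ 558.2 -325.1   22.4] [1.3, 1.3]
block [ 450.  -396.    24.3] [2.0, 2.0]
nut [560.7 335.9  24.2] [1.7, 1.7]
strap [458.6 424.4   9.4] [3.4, 3.4]
hole [570.7  47.6  15.4] [3.1, 3.1]
hole w+s [574.3  52.4  21.4] [2.0, 2.0]
[575.6  51.   20. ]
[541.7  75.3  20. ]
[609.6  27.1  20. ]
[620.2 115.8  20. ]
[530.6 -12.7  20. ]
scene [200.  135.4] 170 [ 422.9 -425.9    8. ] [ 469.  -381.8   37.8] [ 453.2 -391.3   27.5]
scene [239.  146.2] 102 [ 363.2 -299.3    8.2] [ 402.  -231.5   20.1] [ 385.7 -262.    17.2]
scene [185.3 152.7] 159 [ 536.6 -349.     8.2] [ 579.7 -306.3   36.6] [ 560.8 -320.1   27.6]
scene [251.  218.3] 4207 [464.5 -58.    8. ] [868.1 161.6  36.3] [598.3  71.2  21.6]
scene [ 87.  207.1] 336 [ 869.  -361.7    8. ] [ 949.6 -187.5   17.2] [ 905.8 -250.    11.4]
scene [364.7 219.9] 592 [356.9 221.3   8.1] [443.1 292.7  43.6] [409.  261.7  29. ]
scene [373.6 251.6] 196 [464.9 319.1   8.1] [499.3 351.5  32.4] [488.6 338.   27.6]
scene [413.4 271.5] 635 [391.9 392.9   8. ] [525.2 456.3  16.8] [462.5 424.5  13.4]
scene [353.6 267.7] 212 [543.8 321.2   8.3] [573.9 352.8  32.5] [
[... 768 characters left out ...]

side [196.9 141.9] 282 [392.4 316.9   8. ] [524.8 452.   31.9] [473.4 413.9  14.2]
side [225.1 144.9] 79 [542.6 319.3   8.1] [575.3 356.5  33.5] [557.4 329.   23.8]
side [181.5 161. ] 339 [353.6 220.3   8.1] [441.  285.9  44.4] [401.8 244.9  27.5]
side [254.1 189. ] 3134 [464.4 -59.3   8. ] [867.9 161.7  35.8] [578.2  41.8  21.9]
side [425.  246.4] 578 [ 868.5 -374.4    8. ] [ 949.9 -188.8   19.4] [ 903.8 -280.3   11.4]
side [191.4 287.4] 366 [ 362.3 -299.     8.1] [ 400.5 -232.9   20.7] [ 381.5 -271.1   17.5]
side [283.  292.7] 491 [ 532.9 -355.1    8.1] [ 578.1 -310.7   36.4] [ 552.9 -340.4   32. ]
side [236.3 337.3] 754 [ 425.2 -426.7    8.1] [ 467.7 -382.6   36.9] [ 445.7 -412.4   33. ]
```

Request:
move_arm:
  motion:
    - [0,0,0,-0.06,-0.015,0,0.085]
    - [0,0,0,-0.12,-0.03,0,0.085]
    - [0,0,0,-0.18,-0.045,0,0.085]
    - [0,0,0,-0.24,-0.06,0.01,0.085]
    - [0,0,0,-0.3,-0.08,0.03,0.085]
    - [0,0,0,-0.36,-0.1,0.05,0.085]
    - [0,0,0,-0.41,-0.12,0.07,0.085]
    - [0,0,0,-0.43,-0.12,0.08,0.085]

```text
clock: 1.15
eef_pos: [502.7, -432.3, 149.7]
tcp_rot: [-3.14, -0.001, 1.568]
contact_force: [0.3, 0.8, 1.3]
opening: 0.994
grasp_force: 0.0
```

```bash
python3 - <<'E'
from h import *
s=snap("wrist","w1"); print(s["clock"],s["eef_pos"],s["tcp_rot"],s["qvel"])
E
```

```text
1.15 [ 502.73855697 -432.34255979  149.69365246] [-3.13978360e+00 -9.20749156e-04  1.56790165e+00] [-0.17198572  0.23903637 -0.20454735  0.02168269 -0.04655711 -0.18833442]
```

View pics/w1.png

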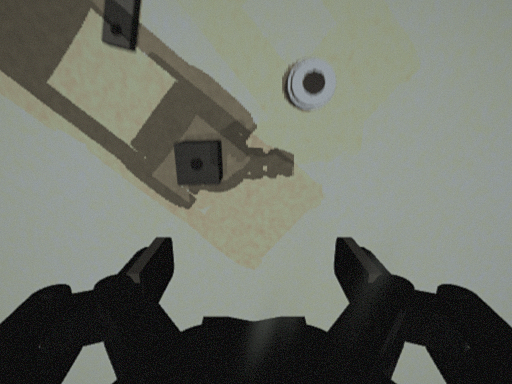

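Wrist view: hub bore (314,83), packing block hole mark (197,163), part of the flat packing with its two marks at (118,28), which stays.

Request:
move_arm:
  motion:
    - [0,0,0,0,0,0,0.085]
    - [0,0,0,0,0,0,0.085]

```text
clock: 1.45
eef_pos: [505.9, -428.8, 151.8]
tcp_rot: [3.141, -0.0, 1.572]
contact_force: [0.6, -0.8, 0.1]
opening: 0.992
grasp_force: 0.0
```

```bash
cat >> h.py <<'E'
def top(c,near,zlo,zhi,r=60):
    """pixels with depth height in zlo..zhi near a point; rect of their world xy"""
    P=pts(c); m=(P[...,2]>zlo)&(P[...,2]<zhi)&(c[1]>0)&(np.hypot(P[...,0]-near[0],P[...,1]-near[1])<r)
    q=P[m]; (cx,cy),(w,h),a=cv2.minAreaRect(q[:,:2].astype(np.float32))
    return dict(n=len(q),cen=np.round([cx,cy],1),wh=np.round([w,h],1),ang=round(a,1),z=round(float(np.median(q[:,2])),1),mean=q.mean(0).round(1))
def dark(c,uv,win=14,thr=60):
    """centroid of the dark mark about uv"""
    u,v=map(int,uv); g=cv2.cvtColor(c[0],cv2.COLOR_RGB2GRAY)[v-win:v+win+1,u-win:u+win+1]
    k,l,st,ce=cv2.connectedComponentsWithStats((g<thr).astype(np.uint8)); i=l[win,win]
    return (ce[i]+[u-win,v-win],int(st[i,4])) if i else (None,int(g[win,win]))
E
python3 - <<'E'
from h import *
np.set_printoptions(precision=1,suppress=True)
s=snap("wrist","w2");print(s["eef_pos"],s["tcp_rot"],s["qvel"])
c=load("w2");S,D=load("scene0"),load("side0")
g=cv2.cvtColor(c[0],cv2.COLOR_RGB2GRAY);print(g[155:172,190:206]);print(g[70:98:3,300:328:3])
print(top(c,(558,-327),29,36)); print(top(c,(448,-404),29,36))
for n,u,t,a,b in (("hub",(314,83),70,(186,150),(284,287)),("blk",(197,163),30,(200,134),(236,332))):
    ce,k=dark(c,u,16,t);print(n,ce,k); 
    if ce is not None: print(plane(c,ce,32),*tri((c,ce),(S,a),(D,b)))
E
```

```text
[ 505.9 -428.8  151.8] [ 3.1 -0.   1.6] [ 0. -0.  0. -0. -0. -0.]
[[50 48 49 45 50 48 51 40 55 51 47 52 52 46 50 42]
 [47 46 52 43 45 48 46 48 48 45 44 51 52 53 48 49]
 [50 44 47 48 53 43 52 53 51 53 49 47 45 53 51 50]
 [55 49 48 48 47 53 48 52 45 53 51 52 45 49 48 51]
 [41 43 42 50 44 47 47 48 53 50 50 49 48 53 52 50]
 [31 20 33 26 23 31 31 43 47 53 54 54 53 45 50 55]
 [19 15 30 28 34 25 18 34 46 50 55 53 49 56 50 51]
 [21 28 24 20 18 23 21 26 25 42 54 53 51 47 54 49]
 [14 30 32 25 33 30 27 15 21 47 50 48 52 51 46 54]
 [32 22  9 28 27 24 25 31 28 38 49 50 46 48 51 42]
 [25 32 24 19 22 24 25 22 24 31 46 46 50 49 47 51]
 [11 22 15 25 25 31 24 28 25 27 47 53 54 47 46 50]
 [24 29 28 29 25 31 32 25 22 39 48 47 49 53 59 47]
 [28 28 26 24 22 28 20 15 33 43 48 52 56 50 51 50]
 [22 21 11 25 31 14 18 24 35 38 56 46 46 51 50 49]
 [28 31 18 19 27 23 30 28 41 53 47 51 44 55 48 49]
 [40 38 30 32 32 23 39 33 54 52 49 51 56 54 45 50]]
[[153 155 154 155 155 153 155 151 155 151]
 [152 154 157  82 128 155 154 154 152 155]
 [143  87  42  45  47  42 129 153 152 151]
 [105  48  48  47  42  40  42 154 157 153]
 [ 40  38  42  40  53  46  46 155 155 158]
 [ 41  48  48  51  48  50  45 128 158 157]
 [ 43  44  44  43  46  49  41 154 154 156]
 [ 84  48  48  37  45  41  53 160 155 153]
 [155  53  50  46  44  48 156 157 153 157]
 [153 159 129 113 123 159 156 152 156 153]]
{'n': 1607, 'cen': array([ 556.3, -332.6]), 'wh': array([38.9, 38.9]), 'ang': 43.9, 'z': 32.4, 'mean': array([ 556.1, -332.2,   32.4])}
{'n': 1838, 'cen': array([ 447.2, -405.4]), 'wh': array([42.1, 41.8]), 'ang': 1.2, 'z': 32.2, 'mean': array([ 447.7, -404.8,   32.2])}
hub [309.6  84.9] 389
[ 556.6 -331.7   32. ] [ 556.2 -329.6   31.7] [2.1, 2.7, 1.9]
blk [193.1 165.3] 87
[ 447.3 -405.1   32. ] [ 447.3 -403.    29.9] [2.5, 1.8, 2.0]
```

Request:
move_arm:
  motion:
    - [0,0,0,0.05,0.025,0.02,0.085]
    - [0,0,0,0.085,0.045,0.05,0.085]
    - [0,0,0,0.0968,0.0505,0.09,0.085]
    - [0,0,0,0.0968,0.0505,0.09,0.085]
    - [0,0,0,0.0968,0.0505,0.09,0.085]
    - [0,0,0,0.0968,0.0505,0.09,0.085]

```text
clock: 2.25
eef_pos: [556.4, -334.4, 63.3]
tcp_rot: [3.139, 0.002, 1.57]
contact_force: [0.1, 0.8, 0.1]
opening: 0.989
grasp_force: 0.0
```

```bash
python3 - <<'E'
from h import *
s=snap("wrist","w3");print(s["eef_pos"].round(1),s["tcp_rot"].round(4))
c=load("w3");print(top(c,(556,-332),29,36))
E
```

```text
[ 556.4 -334.4   63.3] [3.1391e+00 1.6000e-03 1.5702e+00]
{'n': 2500, 'cen': array([ 556.5, -332.1]), 'wh': array([39.2, 39.3]), 'ang': 73.4, 'z': 32.4, 'mean': array([ 556.5, -331.2,   32.4])}
```

View pics/w3.png

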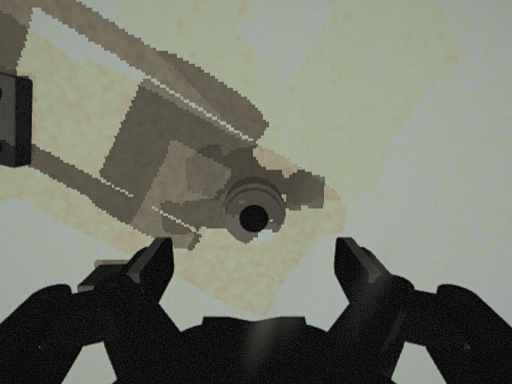

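Hub (254,218) is centred between the open pads (172 and 335); bore and aluminium body match the description. Descend and grasp.

Request:
move_arm:
  motion:
    - [0,0,0,0.002,0,0.03,0.085]
    - [0,0,0,0.002,0,0.055,0.085]
    - [0,0,0,0.002,0,0.059,0.085]
    - [0,0,0,0.002,0,0.059,0.03]
    - [0,0,0,0.002,0,0.059,0.03]
    - [0,0,0,0.002,0,0.059,0.03]
    - [0,0,0,0.002,0,0.059,0.03]
    - [0,0,0,0.002,0,0.059,0.03]
  grip_force: 50

```text
clock: 3.3
eef_pos: [556.3, -331.8, 3.9]
tcp_rot: [3.14, 0.001, 1.571]
contact_force: [-0.9, 0.7, 5.2]
opening: 0.508
grasp_force: 50.4
```

Request:
move_arm:
  motion:
    - [0,0,0,0,0,-0.03,0.03]
    - [0,0,0,0.03,0,-0.075,0.03]
    - [0,0,0,0.085,0.01,-0.1,0.03]
    - [0,0,0,0.14,0.019,-0.12,0.03]
    - [0,0,0,0.2,0.019,-0.126,0.03]
    - [0,0,0,0.25,0.019,-0.126,0.03]
    - [0,0,0,0.282,0.019,-0.126,0.03]
    - [0,0,0,0.282,0.019,-0.126,0.03]

```text
clock: 4.3
eef_pos: [574.6, -47.1, 129.0]
tcp_rot: [3.141, -0.0, 1.574]
contact_force: [-0.7, 0.4, -1.5]
opening: 0.509
grasp_force: 51.4
```

Request:
move_arm:
  motion:
    - [0,0,0,0,0,0,0.03]
    - [0,0,0,0,0,0,0.03]

```text
clock: 4.55
eef_pos: [574.6, -50.2, 128.4]
tcp_rot: [3.141, 0.0, 1.57]
contact_force: [0.1, 0.3, -1.7]
opening: 0.509
grasp_force: 51.4
```

```bash
python3 - <<'E'
from h import *
s=snap("wrist","w4");print(s["eef_pos"].round(1),s["tcp_rot"].round(4),s["opening"])
E
```

```text
[574.6 -50.2 128.4] [3.1413e+00 2.0000e-04 1.5697e+00] 0.5088588997474189
```

View pics/w4.png

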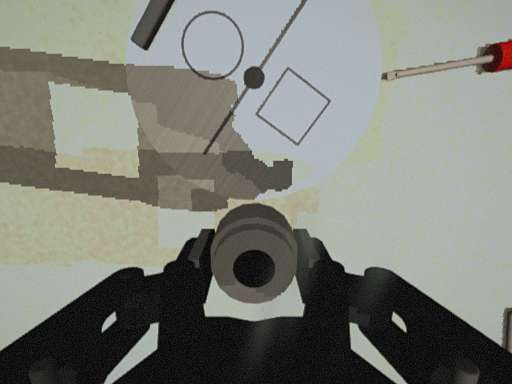

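Held hub (254,255); scribed circle (213,45), hole (254,77), square with corners (288,68),(330,101),(298,145),(257,112), all clear.

```bash
cat > tab.py <<'E'
from h import *
np.set_printoptions(precision=2,suppress=True)
c=load("w4");W=load("wrist0")
def blob(c,uv,r,thr=110):
    """hull centre of contour points of thin dark line about uv, through filling from inside"""
    g=cv2.cvtColor(c[0],cv2.COLOR_RGB2GRAY); bg=cv2.medianBlur(g,21); m=(g.astype(int)<bg*0.75).astype(np.uint8)
    box=np.zeros_like(m); cv2.circle(box,tuple(map(int,uv)),r,1,-1); m&=box
    k,l,st,ce=cv2.connectedComponentsWithStats(m,connectivity=8); i=1+np.argmax(st[1:,4])
    return np.argwhere(l==i)[:,::-1].astype(np.float32),ce[i]
p,_=blob(c,(213,45),36); (ce),ax,an=cv2.fitEllipse(p); q=np.array([plane(c,x,20)[:2] for x in p]); cc,rr,_=cv2.fitEllipse(q.astype(np.float32)); print("circle",ce,cc,rr)
p,_=blob(c,(293,106),48); q=np.array([plane(c,x,20)[:2] for x in p],np.float32); R=cv2.minAreaRect(q); print("square",R)
g=cv2.cvtColor(c[0],cv2.COLOR_RGB2GRAY); print("hole",dark(c,(254,77),9,90)); h=dark(c,(254,77),9,90)[0]; hw=dark(W,(215,132),6,90)[0]
H=plane(c,h,20); print(H, tri((c,h),(W,hw)), tri((c,h),(load("scene0"),(261,209))))
print("circ tri",tri((c,ce),(W,(187,112)))); 
d=np.array(cc)-np.array(R[0]); print("dist",np.hypot(*d),"yaw",np.degrees(np.arctan2(d[1],d[0])),"mid",(np.array(cc)+R[0])/2)
P=pts(c); print("depth z",np.median(P[40:50,205:220,2]),np.median(P[100:110,285:300,2]))
E
python3 tab.py
```

```text
circle (212.13023376464844, 44.992767333984375) (540.45556640625, 75.72698211669922) (50.130470275878906, 50.218223571777344)
square ((608.9465942382812, 27.13300323486328), (48.78395462036133, 48.510643005371094), 54.754886627197266)
hole (array([253.63,  77.21]), 326)
[574.96  51.63  20.  ] (array([575.17,  51.31,  21.16]), [0.3, 0.3]) (array([573.75,  52.52,  21.21]), [1.6, 1.6])
circ tri (array([541.46,  75.61,  22.21]), [0.8, 0.8])
dist 83.97854295625994 yaw 144.6445247458657 mid [574.7   51.43]
depth z 20.851119663839242 20.87490932931884
```

The rows are not in the units I measure in: turns go in shares of 2 pi rad. I convert before sending: -0.955 rad is -0.152.

Request:
move_arm:
  motion:
    - [0,0,-0.0255,0.04,-0.01,0,0.03]
    - [0,0,-0.0509,0.08,-0.02,0,0.03]
    - [0,0,-0.0764,0.11,-0.03,0,0.03]
    - [0,0,-0.1019,0.1259,-0.0341,0.02,0.03]
    - [0,0,-0.1273,0.1259,-0.0341,0.05,0.03]
    - [0,0,-0.152,0.1259,-0.0341,0.08,0.03]
    - [0,0,-0.152,0.1259,-0.0341,0.09,0.03]
    - [0,0,-0.152,0.1259,-0.0341,0.09,0.03]

```text
clock: 5.6
eef_pos: [540.3, 76.2, 38.1]
tcp_rot: [-3.141, -0.001, 2.522]
contact_force: [-0.7, -0.5, -1.1]
opening: 0.507
grasp_force: 51.3
```

Request:
move_arm:
  motion:
    - [0,0,0,0,0,0,0.03]
    - [0,0,0,0,0,0,0.03]

```text
clock: 5.85
eef_pos: [541.2, 76.7, 39.3]
tcp_rot: [3.14, 0.001, 2.525]
contact_force: [0.5, -0.1, -0.6]
opening: 0.505
grasp_force: 51.3
```

Request:
move_arm:
  motion:
    - [0,0,0,0,-0.0012,0.008,0.03]
    - [0,0,0,0,-0.0012,0.013,0.03]
    - [0,0,0,0,-0.0012,0.015,0.03]
    - [0,0,0,0,-0.0012,0.015,0.03]
    - [0,0,0,0,-0.0012,0.015,0.03]

```text
clock: 6.48
eef_pos: [539.3, 75.7, 23.9]
tcp_rot: [-3.141, -0.001, 2.526]
contact_force: [-5.2, -1.5, 13.0]
opening: 0.507
grasp_force: 52.9
```

Request:
move_arm:
  motion:
    - [0,0,0,-0.001,0.0005,-0.0015,0.03]
    - [0,0,0,-0.001,0.0005,-0.0015,0.03]
    - [0,0,0,-0.001,0.0005,-0.0005,0.03]
    - [0,0,0,-0.001,0.0005,-0.0005,0.03]

```text
clock: 6.98
eef_pos: [540.9, 75.6, 23.9]
tcp_rot: [3.142, 0.0, 2.526]
contact_force: [-1.1, -0.7, 4.5]
opening: 0.509
grasp_force: 52.0
```

Request:
move_arm:
  motion:
    - [0,0,0,0,0,0,0.065]
    - [0,0,0,0,0,0,0.07]
    - [0,0,0,0,0,0,0.07]
    - [0,0,0,0,0,-0.03,0.07]
    - [0,0,0,0,0,-0.07,0.07]
    - [0,0,0,-0.06,0,-0.1,0.085]
    - [0,0,0,-0.12,0,-0.1,0.085]
    - [0,0,0,-0.14,0,-0.1,0.085]

```text
clock: 7.98
eef_pos: [658.2, -7.4, 124.7]
tcp_rot: [3.14, 0.003, 2.524]
contact_force: [-0.4, 0.7, 0.7]
opening: 0.999
grasp_force: 0.0
```

Request:
move_arm:
  motion:
    - [0,0,0,0,0,0,0.085]
    - [0,0,0,0,0,0,0.085]

```text
clock: 8.22
eef_pos: [654.0, -4.9, 123.2]
tcp_rot: [-3.141, -0.001, 2.526]
contact_force: [0.9, 0.1, 0.3]
opening: 0.997
grasp_force: 0.0
```

```bash
python3 - <<'E'
from h import *
s=snap("wrist","w5");print(s["eef_pos"].round(1),s["tcp_rot"].round(4))
c=load("w5");print(top(c,(540.5,75.7),49,56,50))
E
```

```text
[654.   -4.9 123.2] [-3.1408e+00 -1.4000e-03  2.5258e+00]
{'n': 2203, 'cen': array([546.3,  71.6]), 'wh': array([38.9, 27.9]), 'ang': 55.2, 'z': 52.4, 'mean': array([545.1,  72.5,  52.4])}
```

View pics/w5.png

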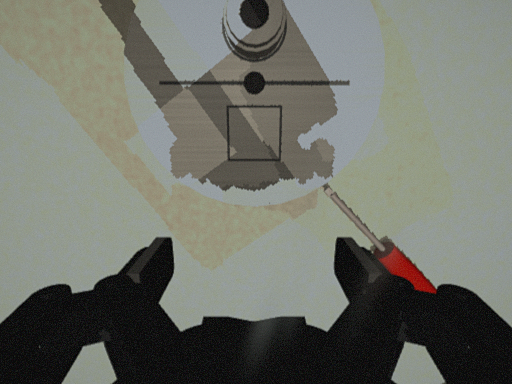

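Hub stands in the circle (bore (254,11)), hole (254,82), square centre (254,133). Checking with numbers, then going for the block.

```bash
python3 - <<'E'
from h import *
c=load("w5")
b=dark(c,(254,12),11,90);print("bore",b,plane(c,b[0],52).round(1)); h=dark(c,(254,82),9,90);print("hole",h,plane(c,h[0],20).round(1))
g=cv2.cvtColor(c[0],cv2.COLOR_RGB2GRAY); 
m=(g.astype(int)<cv2.medianBlur(g,15)*0.75).astype(np.uint8); m[:100]=0;m[164:]=0;m[:,:224]=0;m[:,285:]=0
k,l,st,ce=cv2.connectedComponentsWithStats(m);i=1+np.argmax(st[1:,4]);p=np.argwhere(l==i)[:,::-1]
print("sq",cv2.minAreaRect(np.array([plane(c,x,20)[:2] for x in p],np.float32)))
E
```

```text
bore (array([254.02083333,  11.97916667]), 528) [541.   75.4  52. ]
hole (array([253.97368421,  82.15789474]), 342) [574.7  51.6  20. ]
sq ((608.7070922851562, 27.530929565429688), (48.66531753540039, 48.34038543701172), 54.758445739746094)
```

To row units: 0.934 rad is 0.1487.

Request:
move_arm:
  motion:
    - [0,0,0.0255,-0.03,-0.06,-0.01,0.085]
    - [0,0,0.0509,-0.04,-0.12,-0.02,0.085]
    - [0,0,0.0764,-0.05,-0.18,-0.02,0.085]
    - [0,0,0.1019,-0.06,-0.24,-0.02,0.085]
    - [0,0,0.1273,-0.06,-0.3,-0.02,0.085]
    - [0,0,0.1487,-0.062,-0.36,-0.02,0.085]
    - [0,0,0.1487,-0.062,-0.42,0,0.085]
    - [0,0,0.1487,-0.062,-0.446,0,0.085]

```text
clock: 9.28
eef_pos: [445.3, -405.6, 122.6]
tcp_rot: [-3.14, -0.002, 1.59]
contact_force: [0.4, 1.1, 0.9]
opening: 0.995
grasp_force: 0.0
```

Request:
move_arm:
  motion:
    - [0,0,0,0,0.001,0.03,0.085]
    - [0,0,0,0,0.001,0.06,0.085]
    - [0,0,0,0,0.001,0.06,0.085]
    - [0,0,0,0,0.001,0.06,0.085]

```text
clock: 9.78
eef_pos: [449.6, -404.9, 64.7]
tcp_rot: [3.141, 0.0, 1.593]
contact_force: [0.3, -0.4, -0.0]
opening: 0.997
grasp_force: 0.0
```

```bash
python3 - <<'E'
from h import *
s=snap("wrist","w6");print(s["eef_pos"].round(1),s["tcp_rot"].round(4))
c=load("w6");print(top(c,(447,-405),29,36))
E
```

```text
[ 449.6 -404.9   64.7] [3.1411e+00 4.0000e-04 1.5925e+00]
{'n': 3475, 'cen': array([ 447.1, -405.1]), 'wh': array([42.2, 42.2]), 'ang': 1.3, 'z': 32.3, 'mean': array([ 447.2, -404. ,   32.2])}
```

Block confirmed at (447.1,-405.1), yaw 1.3°, top at 32.

Request:
move_arm:
  motion:
    - [0,0,0,0,-0.0025,0.03,0.085]
    - [0,0,0,0,-0.0025,0.055,0.085]
    - [0,0,0,0,-0.0025,0.0605,0.085]
    - [0,0,0,0,-0.0025,0.0605,0.025]
    - [0,0,0,0,-0.0025,0.0605,0.025]
    - [0,0,0,0,-0.0025,0.0605,0.025]
    - [0,0,0,0,-0.0025,0.0605,0.025]
    - [0,0,0,0,-0.0025,0.0605,0.025]
  grip_force: 80

```text
clock: 10.82
eef_pos: [447.3, -405.9, 4.8]
tcp_rot: [3.14, 0.002, 1.592]
contact_force: [-0.2, 1.2, 7.2]
opening: 0.478
grasp_force: 82.2
```

To row units: -0.933 rad is -0.1485.

Request:
move_arm:
  motion:
    - [0,0,0,0,0,-0.04,0.025]
    - [0,0,-0.0159,0.04,0.016,-0.08,0.025]
    - [0,0,-0.0382,0.095,0.038,-0.1,0.025]
    - [0,0,-0.0605,0.15,0.06,-0.1,0.025]
    - [0,0,-0.0828,0.205,0.082,-0.1,0.025]
    - [0,0,-0.105,0.26,0.104,-0.1,0.025]
    - [0,0,-0.1273,0.315,0.126,-0.1,0.025]
    - [0,0,-0.1485,0.37,0.148,-0.1,0.025]

```text
clock: 11.82
eef_pos: [587.0, -30.3, 103.6]
tcp_rot: [3.142, 0.0, 2.529]
contact_force: [1.0, -1.3, -4.5]
opening: 0.477
grasp_force: 83.3
```

Request:
move_arm:
  motion:
    - [0,0,0,0.01,0.04,0,0.025]
    - [0,0,0,0.0166,0.0614,0.02,0.025]
    - [0,0,0,0.0166,0.0614,0.05,0.025]
    - [0,0,0,0.0166,0.0614,0.06,0.025]
    - [0,0,0,0.0166,0.0614,0.06,0.025]
    - [0,0,0,0.0166,0.0614,0.06,0.025]

```text
clock: 12.58
eef_pos: [609.3, 26.9, 44.0]
tcp_rot: [3.141, 0.001, 2.524]
contact_force: [0.5, -0.3, -4.0]
opening: 0.478
grasp_force: 83.0
```

```bash
python3 - <<'E'
from h import *
s=snap("wrist","w7");print(s["eef_pos"].round(1),s["tcp_rot"].round(4))
c=load("w7");P=pts(c);m=(c[1]>0)&(np.hypot(P[...,0]-609,P[...,1]-27)<35)&(P[...,2]>64)&(P[...,2]<78);print(np.median(P[m][:,2]))
q=top(c,(609,27),66,76,40);print(q)
b=dark(c,(254,190),3,40);print(b)
E
```

```text
[609.3  26.9  44. ] [3.1410e+00 9.0000e-04 2.5239e+00]
71.4567546658654
{'n': 7662, 'cen': array([608.9,  27.2]), 'wh': array([67.9, 42.8]), 'ang': 54.3, 'z': 71.5, 'mean': array([606.9,  28.7,  71.4])}
(None, 88)
```

View pics/w7.png

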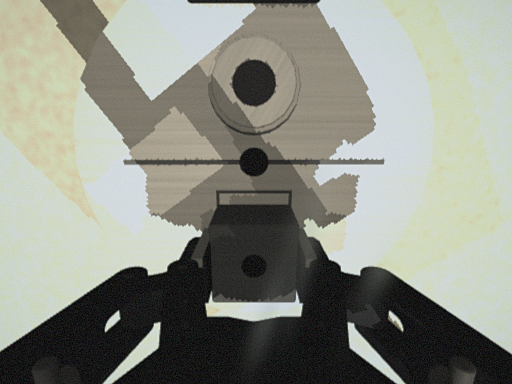

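Block (254,265) hangs square over the scribed square (255,198 its far edge); lower 19.5 mm.

Request:
move_arm:
  motion:
    - [0,0,0,0,0,0.01,0.025]
    - [0,0,0,0,0,0.017,0.025]
    - [0,0,0,0,0,0.0195,0.025]
    - [0,0,0,0,0,0.0195,0.025]
    - [0,0,0,0,0,0.0195,0.025]

```text
clock: 13.25
eef_pos: [608.5, 27.4, 24.8]
tcp_rot: [-3.141, -0.0, 2.525]
contact_force: [-5.1, -0.3, 11.7]
opening: 0.478
grasp_force: 85.1
```

Request:
move_arm:
  motion:
    - [0,0,0,0,0,0,0.06]
    - [0,0,0,0,0,0,0.06]
    - [0,0,0,0,0,0,0.06]
    - [0,0,0,0,0,-0.03,0.06]
    - [0,0,0,0,0,-0.07,0.06]
    - [0,0,0,-0.04,0,-0.12,0.085]
    - [0,0,0,-0.05,0,-0.15,0.085]
    - [0,0,0,-0.05,0,-0.15,0.085]

```text
clock: 14.25
eef_pos: [652.0, -2.0, 176.7]
tcp_rot: [3.138, 0.005, 2.524]
contact_force: [0.5, -0.0, -0.3]
opening: 0.995
grasp_force: 0.0
```

Request:
move_arm:
  motion:
    - [0,0,0,0,0,0,0.085]
    - [0,0,0,0,0,0,0.085]

```text
clock: 14.5
eef_pos: [648.3, -1.1, 172.2]
tcp_rot: [-3.14, -0.002, 2.525]
contact_force: [-1.0, -0.2, 0.4]
opening: 1.0
grasp_force: 0.0
```

```bash
python3 - <<'E'
from h import *
s=snap("wrist","w8");print(s["eef_pos"].round(1),s["tcp_rot"].round(4))
c=load("w8");print(top(c,(541,75),49,56,35));print(top(c,(609,27),49,56,35))
E
```

```text
[648.3  -1.1 172.2] [-3.1400e+00 -2.3000e-03  2.5251e+00]
{'n': 1806, 'cen': array([541.5,  75.1]), 'wh': array([39.1, 39.3]), 'ang': 22.8, 'z': 52.4, 'mean': array([541.5,  75. ,  52.4])}
{'n': 1927, 'cen': array([608.4,  27.4]), 'wh': array([42.1, 40.4]), 'ang': 54.8, 'z': 52.3, 'mean': array([607.9,  27.8,  52.3])}
```

To row units: 0.954 rad is 0.1518.

Request:
move_arm:
  motion:
    - [0,0,0.0239,0.045,0.023,0,0.085]
    - [0,0,0.0477,0.095,0.05,0,0.085]
    - [0,0,0.0716,0.145,0.076,0,0.085]
    - [0,0,0.0955,0.195,0.102,0,0.085]
    - [0,0,0.1194,0.245,0.128,0,0.085]
    - [0,0,0.1432,0.28,0.147,0,0.085]
    - [0,0,0.1518,0.289,0.152,0,0.085]
    - [0,0,0.1518,0.289,0.152,0,0.085]

```text
clock: 15.55
eef_pos: [500.8, 290.4, 173.1]
tcp_rot: [-3.14, 0.001, 1.573]
contact_force: [0.0, -0.5, 0.5]
opening: 0.993
grasp_force: 0.0
```

Request:
move_arm:
  motion:
    - [0,0,0,0,0,0,0.085]
    - [0,0,0,0,0,0,0.085]

```text
clock: 15.8
eef_pos: [502.0, 289.0, 173.6]
tcp_rot: [-3.141, 0.0, 1.571]
contact_force: [0.4, -1.0, -0.1]
opening: 0.995
grasp_force: 0.0
```

```bash
python3 - <<'E'
from h import *
s=snap("wrist","w9");print(s["eef_pos"].round(1),s["tcp_rot"].round(4))
c=load("w9");print("strap",top(c,(459,424),10,15,75));print("nut top",top(c,(559,337),25,31,25)); print("flange",top(c,(559,337),4,9,25))
E
```

```text
[502.  289.  173.6] [-3.1414e+00  2.0000e-04  1.5706e+00]
strap {'n': 3691, 'cen': array([458.5, 424.7]), 'wh': array([ 32.5, 130.4]), 'ang': 74.7, 'z': 12.2, 'mean': array([457.5, 425. ,  12.2])}
nut top {'n': 673, 'cen': array([559.5, 336.1]), 'wh': array([28.6, 31.9]), 'ang': 58.5, 'z': 28.5, 'mean': array([559.4, 336.4,  28.5])}
flange {'n': 140, 'cen': array([554.7, 337.9]), 'wh': array([35.5, 24.8]), 'ang': 65.6, 'z': 5.5, 'mean': array([550.4, 337.9,   5.6])}
```

View pics/w9.png

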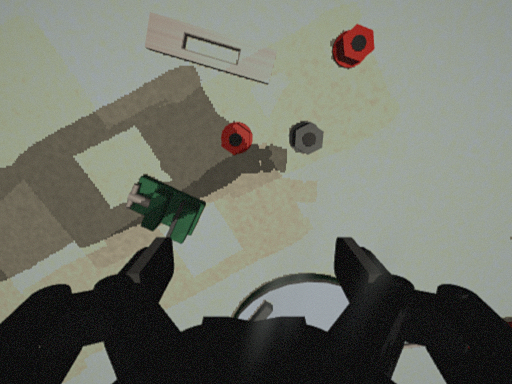

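Strap (212,50) beige with slot; nut grey hex (306,137); red look-alikes at (236,138) and (353,46); vise (168,205). The strap measures 130x32, z 12.

To row units: -0.16 rad is -0.0255.

Request:
move_arm:
  motion:
    - [0,0,-0.0255,0.03,-0.01,0,0.085]
    - [0,0,-0.0509,0.06,-0.02,0,0.085]
    - [0,0,-0.0764,0.09,-0.03,0,0.085]
    - [0,0,-0.1019,0.12,-0.04,0,0.085]
    - [0,0,-0.1273,0.1357,-0.0435,0.03,0.085]
    - [0,0,-0.1528,0.1357,-0.0435,0.06,0.085]
    - [0,0,-0.1783,0.1357,-0.0435,0.09,0.085]
    - [0,0,-0.2037,0.1357,-0.0435,0.11,0.085]

```text
clock: 16.85
eef_pos: [458.1, 424.6, 62.3]
tcp_rot: [-3.14, -0.001, 2.856]
contact_force: [-0.3, 0.4, -0.5]
opening: 0.994
grasp_force: 0.0
```

To row units: -0.024 rad is -0.0038.

Request:
move_arm:
  motion:
    - [0,0,-0.0038,0,0,0,0.07]
    - [0,0,-0.0038,0,0,0,0.07]
    - [0,0,-0.0038,0,0,0,0.07]

```text
clock: 17.23
eef_pos: [459.0, 425.8, 65.0]
tcp_rot: [3.14, 0.001, 2.873]
contact_force: [0.4, -0.4, 0.7]
opening: 0.817
grasp_force: 0.0
```

```bash
python3 - <<'E'
from h import *
s=snap("wrist","w10");print(s["eef_pos"].round(1),s["tcp_rot"].round(4))
c=load("w10");print("strap",top(c,(459,424),10,15,75))
E
```

```text
[459.  425.8  65. ] [3.1400e+00 1.0000e-03 2.8726e+00]
strap {'n': 5576, 'cen': array([458.9, 424.9]), 'wh': array([ 32.1, 129.7]), 'ang': 74.7, 'z': 12.3, 'mean': array([452.8, 426.5,  12.3])}
```

View pics/w10.png

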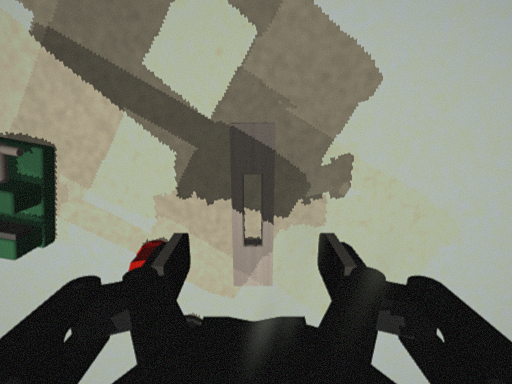

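Strap (252,205) is centred between the pads (188/320); red nut (147,255) clears the finger's outside by ~10 mm. Descending.

Request:
move_arm:
  motion:
    - [0,0,0,0,-0.001,0.03,0.07]
    - [0,0,0,0,-0.001,0.055,0.07]
    - [0,0,0,0,-0.001,0.063,0.07]
    - [0,0,0,0,-0.001,0.063,0.07]
    - [0,0,0,0,-0.001,0.063,0.02]
    - [0,0,0,0,-0.001,0.063,0.02]
    - [0,0,0,0,-0.001,0.063,0.02]
    - [0,0,0,0,-0.001,0.063,0.02]
  grip_force: 60

```text
clock: 18.27
eef_pos: [458.6, 425.1, 2.0]
tcp_rot: [3.14, 0.001, 2.875]
contact_force: [-0.8, -0.5, 6.0]
opening: 0.355
grasp_force: 59.8
```

To row units: 0.3 rad is 0.0477.

Request:
move_arm:
  motion:
    - [0,0,0,0,0,-0.03,0.02]
    - [0,0,0,0,0,-0.07,0.02]
    - [0,0,0.008,-0.02,-0.04,-0.11,0.02]
    - [0,0,0.0159,-0.05,-0.09,-0.11,0.02]
    - [0,0,0.0239,-0.085,-0.135,-0.11,0.02]
    - [0,0,0.0318,-0.115,-0.18,-0.11,0.02]
    - [0,0,0.0398,-0.145,-0.23,-0.11,0.02]
    - [0,0,0.0477,-0.175,-0.28,-0.11,0.02]

```text
clock: 19.27
eef_pos: [553.1, 106.4, 111.0]
tcp_rot: [3.141, 0.0, 2.573]
contact_force: [0.4, 0.2, -4.3]
opening: 0.354
grasp_force: 61.2
```

To row units: 0.05 rad is 0.008.

Request:
move_arm:
  motion:
    - [0,0,0.008,-0.04,-0.037,0,0.02]
    - [0,0,0.008,-0.05,-0.037,0,0.02]
    - [0,0,0.008,-0.05,-0.037,0,0.02]
    - [0,0,0.008,-0.05,-0.037,0,0.02]

```text
clock: 19.77
eef_pos: [574.6, 51.3, 110.6]
tcp_rot: [-3.141, -0.001, 2.526]
contact_force: [0.8, 0.1, -4.3]
opening: 0.355
grasp_force: 61.2
```

```bash
python3 - <<'E'
from h import *
s=snap("wrist","w11");print(s["eef_pos"].round(1),s["tcp_rot"].round(4),s["opening"],s["contact_force"],s["wrist_torque"])
c=load("w11");P=pts(c);m=(c[1]>0)&(abs(P[...,2]-s["eef_pos"][2]-10)<8)&(np.hypot(P[...,0]-575,P[...,1]-51)<85);m[330:]=0
q=P[m];print(len(q),q.min(0).round(),q.max(0).round()); A=np.c_[q[:,:2]-q[:,:2].mean(0),np.ones(len(q))];print(np.linalg.lstsq(A,q[:,2],rcond=None)[0])
E
```

```text
[574.6  51.3 110.6] [-3.1414e+00 -8.0000e-04  2.5260e+00] 0.3554993095882811 [ 0.78813872  0.1144332  -4.34068853] [0.01213058 0.019115   0.02681732]
10053 [513.  14. 113.] [619. 101. 129.]
[-4.84199228e-03  3.83002931e-04  1.20868301e+02]
```

View pics/w11.png

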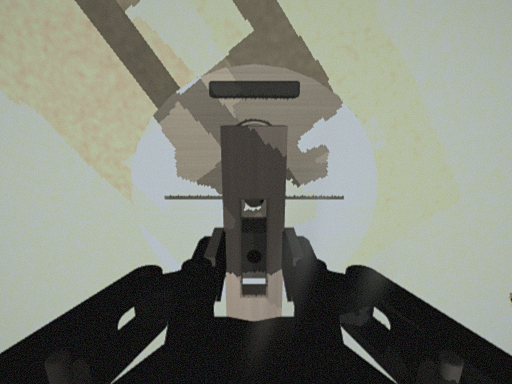

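Strap is level, slot (254,250), hub end (254,130); aligned with the hub/block line. Lowering.

Request:
move_arm:
  motion:
    - [0,0,0,0,0,0.03,0.02]
    - [0,0,0,0,0,0.045,0.02]
    - [0,0,0,0,0,0.052,0.02]
    - [0,0,0,0,0,0.052,0.02]
    - [0,0,0,0,0,0.052,0.02]

```text
clock: 20.45
eef_pos: [575.8, 50.3, 59.4]
tcp_rot: [3.141, 0.001, 2.525]
contact_force: [-0.0, -0.4, -3.9]
opening: 0.355
grasp_force: 61.2
```

Request:
move_arm:
  motion:
    - [0,0,0,0.0013,0.0003,0,0.02]
    - [0,0,0,0.0013,0.0003,0.003,0.02]
    - [0,0,0,0.0013,0.0003,0.0057,0.02]
    - [0,0,0,0.0013,0.0003,0.0057,0.02]
    - [0,0,0,0.0013,0.0003,0.0057,0.02]

```text
clock: 21.08
eef_pos: [574.5, 51.2, 54.0]
tcp_rot: [3.141, 0.0, 2.525]
contact_force: [-2.9, -1.2, 9.2]
opening: 0.348
grasp_force: 62.7
```

Request:
move_arm:
  motion:
    - [0,0,0,0,0,0,0.05]
    - [0,0,0,0,0,0,0.05]
    - [0,0,0,0,0,0,0.05]
    - [0,0,0,0,0,-0.03,0.05]
    - [0,0,0,0,0,-0.07,0.05]
    - [0,0,0,-0.04,0,-0.11,0.07]
    - [0,0,0,-0.09,0,-0.12,0.085]
    - [0,0,0,-0.09,0,-0.12,0.085]

```text
clock: 22.08
eef_pos: [650.9, -2.7, 174.4]
tcp_rot: [3.139, 0.004, 2.523]
contact_force: [-1.0, 0.6, -0.8]
opening: 0.994
grasp_force: 0.0
```

Request:
move_arm:
  motion:
    - [0,0,0,0,0,0,0.085]
    - [0,0,0,0,0,0,0.085]

```text
clock: 22.32
eef_pos: [646.5, -0.3, 172.2]
tcp_rot: [-3.141, -0.002, 2.525]
contact_force: [0.4, 0.6, 0.6]
opening: 0.994
grasp_force: 0.0
```

```bash
python3 - <<'E'
from h import *
s=snap("wrist","w12");print(s["eef_pos"].round(1),s["tcp_rot"].round(4))
c=load("w12");print("strap",top(c,(575,51),60,68,85))
P=pts(c);m=(P[...,2]>60)&(P[...,2]<68)&(np.hypot(P[...,0]-575,P[...,1]-51)<85);q=P[m];A=np.c_[q[:,:2]-q[:,:2].mean(0),np.ones(len(q))];print(np.linalg.lstsq(A,q[:,2],rcond=None)[0])
E
```

```text
[ 6.465e+02 -3.000e-01  1.722e+02] [-3.1406e+00 -1.7000e-03  2.5253e+00]
strap {'n': 4781, 'cen': array([575.1,  50.7]), 'wh': array([ 32. , 129.5]), 'ang': 54.7, 'z': 64.2, 'mean': array([570.6,  53.8,  64.2])}
[ 9.00094263e-04 -7.30906971e-05  6.42414664e+01]
```

View pics/w12.png

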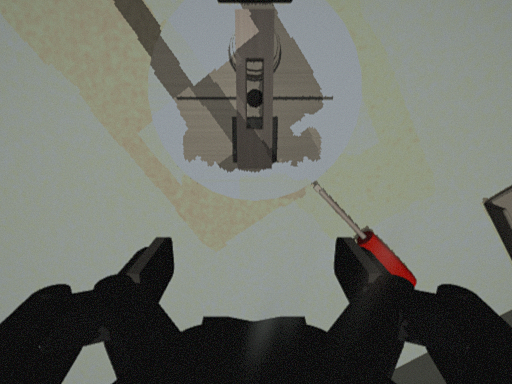

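Strap lies level (z 64), centred to ~1 mm on the hole (254,98), across hub and block. Now the nut.

To row units: -0.067 rad is -0.0107.

Request:
move_arm:
  motion:
    - [0,0,0,0.045,0.038,0,0.06]
    - [0,0,0,0.09,0.076,0,0.06]
    - [0,0,0,0.135,0.114,0,0.06]
    - [0,0,-0.0048,0.18,0.152,0,0.06]
    - [0,0,-0.0107,0.225,0.19,0.02,0.06]
    - [0,0,-0.0107,0.2654,0.2242,0.06,0.06]
    - [0,0,-0.0107,0.2654,0.2242,0.097,0.06]
    - [0,0,-0.0107,0.2654,0.2242,0.097,0.06]

```text
clock: 23.38
eef_pos: [557.8, 335.0, 73.0]
tcp_rot: [-3.136, -0.003, 2.594]
contact_force: [-1.3, 0.2, 0.6]
opening: 0.703
grasp_force: 0.0
```

Request:
move_arm:
  motion:
    - [0,0,0,0,0,0,0.06]
    - [0,0,0,0,0,0,0.06]

```text
clock: 23.62
eef_pos: [562.3, 335.5, 78.1]
tcp_rot: [3.139, 0.001, 2.591]
contact_force: [0.2, -0.5, -0.1]
opening: 0.702
grasp_force: 0.0
```

```bash
python3 - <<'E'
from h import *
s=snap("wrist","w13");print(s["eef_pos"].round(1),s["tcp_rot"].round(4),s["opening"])
c=load("w13");print("nut top",top(c,(559.5,336),25,31,25)); print("all",top(c,(559,337),3,31,25))
P=pts(c);m=((P[...,2]>26)&(P[...,2]<31)&(c[1]>0)&(np.hypot(P[...,0]-559.5,P[...,1]-336)<25)).astype(np.uint8)
k=max(cv2.findContours(m,cv2.RETR_EXTERNAL,2)[0],key=cv2.contourArea);a=cv2.approxPolyDP(k,4,True)[:,0]
w=np.array([plane(c,x,28)[:2] for x in a]);print(w.round(1).tolist());e=np.roll(w,-1,0)-w;print(np.hypot(*e.T).round(1),(np.degrees(np.arctan2(e[:,1],e[:,0]))%60).round(1))
cv2.imwrite("pics/w13c.png",cv2.resize(c[0][150:330,120:390,::-1],None,fx=2,fy=2))
E
```

```text
[562.3 335.5  78.1] [3.1391e+00 1.4000e-03 2.5909e+00] 0.7024421064720588
nut top {'n': 1242, 'cen': array([559.7, 336.2]), 'wh': array([28.1, 33. ]), 'ang': 59.0, 'z': 28.4, 'mean': array([559.3, 336.6,  28.4])}
all {'n': 1682, 'cen': array([558.3, 336.6]), 'wh': array([32.4, 34.7]), 'ang': 0.8, 'z': 28.1, 'mean': array([557. , 338. ,  23.6])}
[[545.6, 345.4], [545.4, 329.0], [559.3, 320.1], [573.4, 327.4], [574.0, 343.9], [558.0, 352.5]]
[16.4 16.6 15.9 16.5 18.2 14.3] [29.3 27.4 27.5 28.  31.8 29.8]
```

View pics/w13c.png

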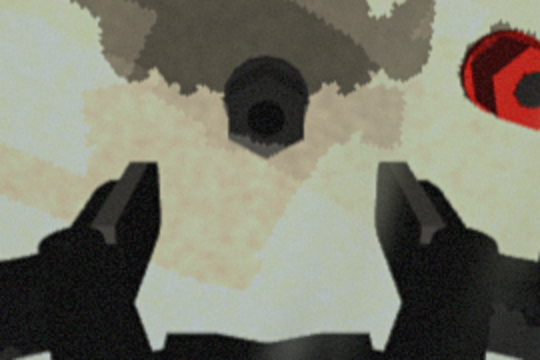

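The crop shows the dark nut (265,118) centred between the pads, flats facing them; the red one (525,85) is well clear.

Request:
move_arm:
  motion:
    - [0,0,0,0.0027,-0.0008,0.03,0.06]
    - [0,0,0,0.0027,-0.0008,0.055,0.06]
    - [0,0,0,0.0027,-0.0008,0.07,0.06]
    - [0,0,0,0.0027,-0.0008,0.07,0.06]
    - [0,0,0,0.0027,-0.0008,0.07,0.015]
    - [0,0,0,0.0027,-0.0008,0.07,0.015]
    - [0,0,0,0.0027,-0.0008,0.07,0.015]
    - [0,0,0,0.0027,-0.0008,0.07,0.015]
  grip_force: 40

```text
clock: 24.68
eef_pos: [559.2, 336.7, 7.4]
tcp_rot: [3.14, 0.001, 2.592]
contact_force: [0.3, -0.7, 7.2]
opening: 0.322
grasp_force: 40.6
```

Request:
move_arm:
  motion:
    - [0,0,0,0,0,-0.04,0.015]
    - [0,0,0,0,0,-0.09,0.015]
    - [0,0,0,-0.02,-0.03,-0.12,0.015]
    - [0,0,0,-0.053,-0.077,-0.12,0.015]
    - [0,0,0,-0.086,-0.125,-0.12,0.015]
    - [0,0,0,-0.12,-0.174,-0.12,0.015]
    - [0,0,0,-0.15,-0.217,-0.12,0.015]
    - [0,0,0,-0.162,-0.235,-0.12,0.015]

```text
clock: 25.68
eef_pos: [573.5, 48.7, 126.3]
tcp_rot: [-3.141, 0.0, 2.59]
contact_force: [0.1, -0.3, -1.7]
opening: 0.33
grasp_force: 40.0
```

Request:
move_arm:
  motion:
    - [0,0,0,0,0,0.03,0.015]
    - [0,0,0,0,0,0.045,0.015]
    - [0,0,0,0,0,0.045,0.015]
    - [0,0,0,0,0,0.045,0.015]

```text
clock: 26.18
eef_pos: [574.0, 51.9, 81.6]
tcp_rot: [3.141, 0.0, 2.593]
contact_force: [0.4, -0.3, -0.9]
opening: 0.323
grasp_force: 40.0
```

```bash
python3 - <<'E'
from h import *
s=snap("wrist","w14");print(s["eef_pos"].round(1),s["tcp_rot"].round(4),s["opening"],s["contact_force"])
c=load("w14");z=s["eef_pos"][2];print("nut top",top(c,(574.9,51.3),z+15,z+26,17))
E
```

```text
[574.   51.9  81.6] [3.1412e+00 5.0000e-04 2.5926e+00] 0.32283732934258985 [ 0.38914065 -0.28212783 -0.93238974]
nut top {'n': 2800, 'cen': array([574.6,  51.5]), 'wh': array([28.1, 32.6]), 'ang': 59.1, 'z': 102.6, 'mean': array([573.4,  52.3, 102.4])}
```

View pics/w14.png

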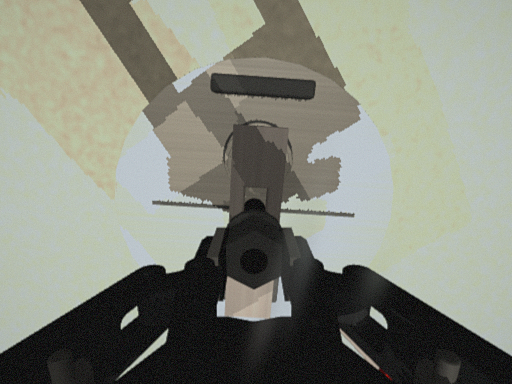

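Nut (254,255) is over the strap on the centre line, measured at (574.6,51.5), bottom at 74. Lower 10 mm and release.

Request:
move_arm:
  motion:
    - [0,0,0,0,0,0.006,0.015]
    - [0,0,0,0,0,0.009,0.015]
    - [0,0,0,0,0,0.0102,0.015]
    - [0,0,0,0,0,0.0102,0.015]
    - [0,0,0,0,0,0.0102,0.015]

```text
clock: 26.85
eef_pos: [573.5, 51.3, 71.4]
tcp_rot: [3.142, -0.0, 2.592]
contact_force: [-2.0, 0.5, 4.3]
opening: 0.325
grasp_force: 40.7
```

Request:
move_arm:
  motion:
    - [0,0,0,0,0,0,0.045]
    - [0,0,0,0,0,0,0.045]
    - [0,0,0,0,0,0,0.045]
    - [0,0,0,0,0,-0.03,0.045]
    - [0,0,0,0,0,-0.07,0.06]
    - [0,0,0,-0.05,0,-0.1,0.085]
    - [0,0,0,-0.09,0,-0.1,0.085]
    - [0,0,0,-0.09,0,-0.1,0.085]

```text
clock: 27.85
eef_pos: [652.5, 2.8, 171.2]
tcp_rot: [3.141, 0.002, 2.59]
contact_force: [-0.2, 0.2, -1.5]
opening: 0.993
grasp_force: 0.0
```

Request:
move_arm:
  motion:
    - [0,0,0,0,0,0,0.085]
    - [0,0,0,0,0,0,0.085]

```text
clock: 28.1
eef_pos: [649.2, 4.7, 170.4]
tcp_rot: [-3.141, -0.001, 2.592]
contact_force: [-0.5, -0.6, -0.3]
opening: 1.001
grasp_force: 0.0
```

```bash
python3 - <<'E'
from h import *
s=snap("wrist","w15");print(s["eef_pos"].round(1),s["tcp_rot"].round(4),s["contact_force"].round(1))
c=load("w15");print("nut",top(c,(574.6,51.3),88,96,25));print("strap",top(c,(575,51),60,67,85))
E
```

```text
[649.2   4.7 170.4] [-3.1409e+00 -1.3000e-03  2.5924e+00] [-0.5 -0.6 -0.3]
nut {'n': 1293, 'cen': array([574.2,  50.6]), 'wh': array([28.3, 32. ]), 'ang': 60.1, 'z': 92.4, 'mean': array([574.1,  50.8,  92.4])}
strap {'n': 4145, 'cen': array([575.1,  50.8]), 'wh': array([ 32.1, 130.4]), 'ang': 54.7, 'z': 64.3, 'mean': array([569.9,  54.5,  64.3])}
```

View pics/w15.png

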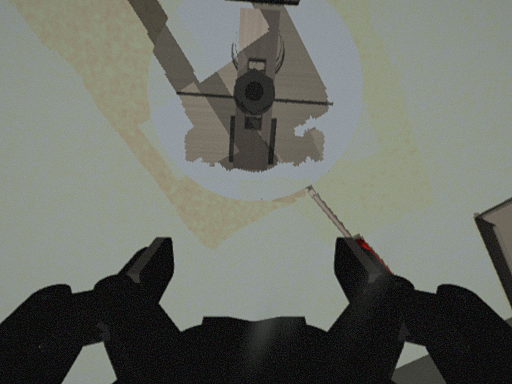

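The nut stands at (254,91) over the hole, within about 1 mm, with its top at 92. The strap is unmoved and the gripper is clear. Handing in.

```bash
python3 -c "
from rig import order; print(order.sign_off())"
```

```text
the job is handed in; nothing more can be done
None
```

I handed in the set-up at about 28 s: hub, packing block, level strap and flanged nut went down in the order asked, with strap and nut within about 1 mm of the hole; I left the flat packing, vise, screwdriver and red nuts alone.

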